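Clear the keyboard and shut the laptop

ROBOT

A 7-joint arm with a two-finger parallel gripper is mounted at the origin on a cart in front of the work surface, level with it; the furniture and walls round the work are solid. World frame = base frame: x ahead of the robot, y to its left, z up, the work surface at z = 0. Lengths are in m, angles in rad, forces in N, time in s.
With the tool pointing down it reaches from about 0.4 to 0.85 m from the base axis. Payload 4.5 kg.
Tool frame: the origin (TCP) lies midway between the tips of the shut fingers; the grasp point (between the pads) lies behind it (r.grip_point_offset is the z of the grasp point in the tool frame, in m); z points along the fingers, y is the line along which they close (so a half turn about z gives the same grasp; the last joint's range is limited). The gripper opens to 88 mm and grips with 3 to 60 N. Pads are 18 mm wide; open, the fingers measure 123 mm over their backs; the gripper's body (75 mm by 187 mm) begins 45 mm behind the grasp point.
Start: joints at [1.365, 0.689, -0.195, 1.565, 0.157, 0.902, -0.215], TCP at [0.148, -0.607, 0.217] pointing down, gripper open.
Joint ranges: [-3.01, 3.01], [-0.46, 2.08], [-1.47, 1.51], [0.13, 2.56], [-1, 4.14], [0.04, 2.09], [-2.66, 2.66]. Speed limits (rad/s): [2.57, 2.57, 3.14, 3.14, 3.14, 3.14, 3.14].

INTERFACE

Orientations are given as a unit quaternion [x, y, z, w].
In Python, from plant import r, optics, workorder gives the robot as it stands.
- The arm moves only by the shell command python3 -m creep 'ROWS' [FORCE]. ROWS is JSON, a list of rows, each an object of numbers: "grip": the gripper command: -1 is shut, 1 is fully open, values between are in proportion; "tx", "ty", "tz": the shift along the tool's x, y, z in cm; "spin": the turn about the tool's z in degrees. In form: [{"grip": .., "tx": .., "ty": .., "tz": .., "spin": ..}, ...]. A call has 1 to 8 rows; each row shifts and turns the commanded pose from where the row before left it, along the tool's axes as they then stand; what a row does not reach is not made up. A row lasts 1/12 s, in which the tool goes at most 41.7 mm and 7.16 degrees, less where a joint would pass 70% of its speed; a pose out of reach is approached as far as the arm can. A call with a gripper value outside its range is refused whole. The fingers move at their own pace and stop on an object; FORCE is the grip in N (left out, the last holds). Time passes only in rows, so rows that do not move let the fingers close. It gives the time, the measured TCP pose, the force, the opening and the grip force at its end, in the units of the state.
- r.get_state(): the state, without advancing time (a new reading comes with each control period).
- optics.snapshot(name): name is "side" or "top"; returns (picture, depth): 400x640x3 uint8, red, green, blue; 400x640 float32, m along the optical axis (not along the pixel's ray), 0 where there is no reading.
- optics.get_calibration(name): a dict with "fx", "fy", "cx", "cy" (pixels), "extrinsics" (4x4, takes a point from world to camera coordinates). Camera axes: x right, y down, z forward; pixel columns grow to the right and rows downward; lengths in m; the calibration is good to about 2 mm. A picture is of the moment at which its call begins. get_calibration takes no time and is no camera call.
- workorder.finish_job(): hands the job in; it is judged then, once.
The state is a dict: "clock": time; "q": joint angles; "qd": joint speeds; "joint_torque": joint torques, N m; "tool_pos": TCP position; "eef_rot": TCP orientation; "contact_force": force on the tool from outside, world axes, zero at the start; "moment": the same for the moment, N m; "opening": opening from 0.0 (shut) to 1.0 (fully open); "finger_force": force on a finger pad.
Only numpy, scipy, OpenCV 4.12 (cv2) and the standard library are available. Lean on these libraries where they do the work, as an engineer would, in place of code of your own. Each camera call takes 0.05 s, during which the arm holds its last target. There are 200 camera calls.

TASK

Shut the open laptop: first, with the fingertips, sweep the orange highlighter off its keyboard so that it lies on the desk clear of the laptop, then push the lid gently down until it is fully closed. Only push: do not pick up the highlighter or the laptop, do not tip the laptop or shove it along the desk, and leave the other things on the desk where they are.

Things in the scene. Friction and masses are not known exactly. Their poses are not given: they have to be found in the camera images.
- laptop: open aluminium laptop standing loose on the desk, 1.9 kg with its lid. The base is a flat slab 222 (x) x 320 (y) x 12.5 mm, its top (the keyboard, flat, no raised keys) 12.5 mm above the desk. Origin: under the centre of the base, 14 mm below the keyboard top (so 1.5 mm below the desk top); x points from the front edge (x = -110 mm, nearer the robot) to the hinge edge (x = +112 mm), y to the left along the hinge, z up
- laptop_lid (a joint): angle of the laptop's lid: 0 is fully closed (flat on the base), 1.57 upright, 2.09 the stop; it grows as the lid opens backwards, away from the robot. The hinge line is parallel to the laptop's y, 106 mm behind its origin and 15 mm above it (13.5 mm above the desk). The lid is a flat plate 320 mm wide, 5 mm thick, reaching 216 mm from the hinge line. A stiff hinge (about 1.2 N m of friction, some 6 N at the lid's edge) keeps it at any angle where it is left
- lid_edge (a point): middle of the lid's free edge (top edge while the lid is open), 216 mm from the hinge line, in the middle of the plate's 5 mm thickness; it moves with the lid
- marker: orange highlighter with a black cap lying on the keyboard, 16 (x) x 118 (y) x 14 (z) mm, 18 g, loose; it does not roll. Origin: centre of its underside, y along its length
- mug: loose stoneware mug with a handle, 90 x 129 x 94 mm, to be left alone. Origin: centre of its underside
- mouse: loose dark blue computer mouse, 106 x 58 x 36 mm, to be left alone. Origin: centre of its underside
- tape_measure: loose yellow tape measure, 34 x 79 x 60 mm high, to be left alone. Origin: centre of its underside
- glue_stick: loose red and blue glue stick standing upright, 25 x 25 x 96 mm high, to be left alone. Origin: centre of its underside
- phone: loose black mobile phone lying flat, 140 x 70 x 9 mm, to be left alone. Origin: centre of its underside

How it is judged:
On the way:
1. the highlighter lies on the desk clear of the laptop while the lid is still open ((y of marker in the frame of laptop above 0.164 m or y of marker in the frame of laptop below -0.164 m or x of marker in the frame of laptop below -0.114 m or x of marker in the frame of laptop above 0.12 m) and height (world z) of marker between -0.02 and 0.025 m and contact force between marker and laptop below 0.05 N and value of joint laptop_lid above 0.6 rad), for 0.2 s.
At the end, for the whole second after the job is handed in: The lid is shut to within 0.04 rad (8 mm at its edge), the laptop stands flat on the desk, and the highlighter lies on the desk with its centre outside the laptop's outline and not touching it, all at rest (value of joint laptop_lid below 0.04 rad and height (world z) of laptop below 0.01 m and angle between laptop's own z axis and vertical below 0.05 rad and linear speed of each of laptop, marker below 0.02 m/s and (y of marker in the frame of laptop above 0.164 m or y of marker in the frame of laptop below -0.164 m or x of marker in the frame of laptop below -0.114 m or x of marker in the frame of laptop above 0.12 m) and height (world z) of marker between -0.02 and 0.025 m and contact force between marker and laptop below 0.05 N).
It fails at once if the highlighter was lifted (more than 55 mm above the desk) or knocked off the desk (height (world z) of marker above 0.055 m or height (world z) of marker below -0.03 m).
It fails at once if the laptop was lifted or tipped (20 mm or 0.12 rad) or shoved more than 30 mm along the desk (height (world z) of laptop above 0.02 m or angle between laptop's own z axis and vertical above 0.12 rad or distance of laptop from where it was at the start of the episode above 0.03 m).
It fails at once if the lid was slammed (faster than 2.5 rad/s) (velocity of joint laptop_lid below -2.5 rad/s).
It fails at once if the mug, mouse, tape measure, glue stick, phone: one of them was moved more than 20 mm (distance of any of mug, mouse, tape_measure, glue_stick, phone from where it was at the start of the episode above 0.02 m).
It also fails if it takes over 58 s, if anything falls off the work surface, if the arm or the gripper's body presses on something with over 40 N, if the wrist force passes 120 N, or if a joint passes its speed limit or range.

## Working session

There is one attempt and no reset: what is moved stays moved. The work goes in short steps, Python scripts to look and compute and a shell command to move; the robot and the scene stay as the last step left them, time stands still between calls to the robot, and variables do not carry over. Pictures are saved under pics/ and viewed, at most 10 in all, crops included, and the job is handed in when it is done.

```bash
ls; mkdir -p pics; cat > h.py <<'E'
import numpy as np, cv2
from plant import r, optics, workorder
def shot(n,f=None):
    p,d=optics.snapshot(n)
    if f: cv2.imwrite('pics/'+f,p[:,:,::-1])
    return p,d
def world(n,d):
    c=optics.get_calibration(n);v,u=np.mgrid[:d.shape[0],:d.shape[1]]
    P=np.stack([(u-c['cx'])/c['fx']*d,(v-c['cy'])/c['fy']*d,d],-1)
    T=np.linalg.inv(np.array(c['extrinsics']));W=P@T[:3,:3].T+T[:3,3]
    W[d==0]=np.nan
    return W
E
python3 - <<'E'
from h import *
for n in('top','side'):
    p,d=shot(n,n+'0.png');np.savez(n+'0.npz',p=p,d=d,W=world(n,d))
s=r.get_state();print(s['clock'],s['tool_pos'],s['eef_rot'],s['opening'],r.grip_point_offset)
E
```

```text
pics
0.1 [ 0.1482404  -0.60655555  0.21670418] [ 9.92814589e-01  1.19660042e-01 -1.73412263e-04 -7.97798797e-04] 1.0074328619761648 -0.0187
```

View pics/top0.png

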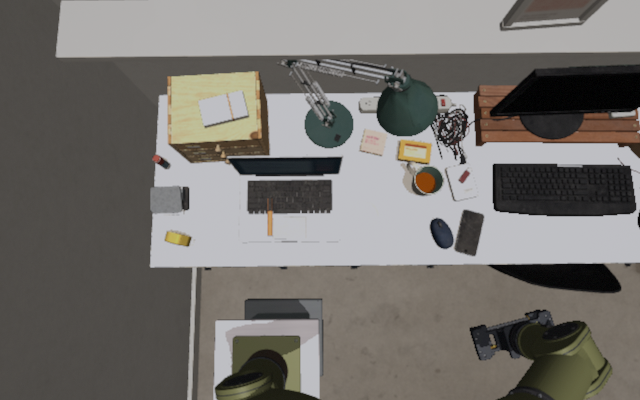

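View pics/side0.png

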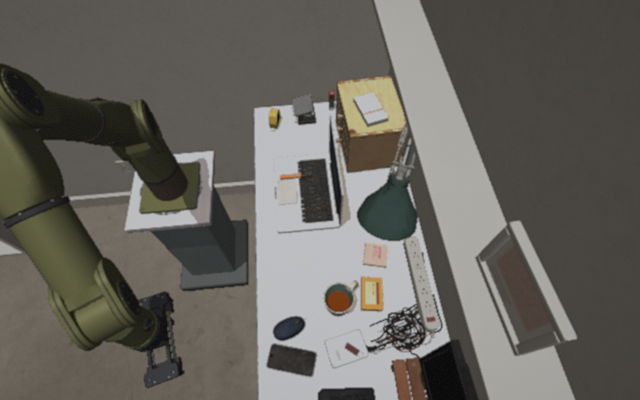

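The top view shows the laptop at about cols 238–340, rows 158–242, and the highlighter at about (269,218) running front to back. The tape measure is at (178,238), the glue stick at (160,160), and the mouse, phone and mug are well to the right. Next I'll measure.

```bash
python3 - <<'E'
from h import *
np.set_printoptions(precision=3,suppress=True)
for n in('top','side'):
    z=np.load(n+'0.npz');p,W=z['p'],z['W'];hsv=cv2.cvtColor(p,cv2.COLOR_RGB2HSV)
    box=(slice(180,245),slice(240,340)) if n=='top' else (slice(150,230),slice(270,340))
    m=np.zeros(p.shape[:2],bool);m[box]=True
    o=m&(hsv[...,1]>120)&(hsv[...,0]<22)&(hsv[...,2]>110)
    q=W[o];print(n,'orange',o.sum(),np.nanmean(q,0),np.nanmin(q,0),np.nanmax(q,0))
    rr=cv2.minAreaRect(q[:,:2].astype(np.float32));print(rr)
    # surfaces z between 8 and 20mm around laptop region
    x,y,Z=W[...,0],W[...,1],W[...,2]
    reg=(x>.3)&(x<.85)&(y>-.35)&(y<.3)
    k=reg&(Z>.009)&(Z<.017)
    k=cv2.morphologyEx(k.astype(np.uint8),cv2.MORPH_OPEN,np.ones((3,3)))
    nc,l,st,c=cv2.connectedComponentsWithStats(k);i=1+st[1:,4].argmax()
    q=W[l==i];print('base',st[i],q.min(0),q.max(0),cv2.boxPoints(cv2.minAreaRect(q[:,:2].astype(np.float32))))
    k=reg&(Z>.03)&(y<.14)&(y>-.2)&(x>.45); q=W[k]
    print('desk z',np.nanmedian(Z[reg]), 'lid', k.sum(), q.min(0),q.max(0))
    for h in np.arange(.03,.26,.02):
        s=q[(q[:,2]>h)&(q[:,2]<h+.02)]
        if len(s):print(h,len(s),np.median(s,0),s.min(0),s.max(0))
    for nm,u,v in ([('tape',178,238),('mouse',441,233),('glue',157,159),('greybox',166,199)] if n=='top' else []):
        print(nm,W[v,u])
E
```

```text
top orange 100 [ 0.45  -0.01   0.024] [ 0.412 -0.015  0.018] [ 0.489 -0.001  0.032]
((0.45032036304473877, -0.009686652570962906), (0.07623925060033798, 0.013183155097067356), 3.2032814025878906)
base [ 277  175   57   66 1601] [ 0.393 -0.211  0.009] [ 0.603 -0.032  0.017] [[ 0.393 -0.21 ]
 [ 0.602 -0.211]
 [ 0.603 -0.032]
 [ 0.394 -0.031]]
desk z 0.05795872081215092 lid 14593 [ 0.453 -0.2    0.03 ] [0.85 0.14 0.51]
0.03 191 [ 0.606 -0.002  0.042] [ 0.453 -0.199  0.03 ] [0.848 0.131 0.05 ]
0.05 294 [ 0.659 -0.001  0.06 ] [ 0.604 -0.2    0.05 ] [0.839 0.126 0.07 ]
0.07 285 [0.658 0.    0.08 ] [ 0.604 -0.2    0.07 ] [0.848 0.139 0.09 ]
0.09000000000000001 317 [ 0.66  -0.002  0.101] [ 0.604 -0.2    0.09 ] [0.848 0.138 0.11 ]
0.11000000000000001 373 [ 0.653 -0.001  0.12 ] [ 0.604 -0.199  0.11 ] [0.848 0.131 0.13 ]
0.13 350 [ 0.661 -0.009  0.14 ] [ 0.603 -0.198  0.13 ] [0.849 0.139 0.15 ]
0.15000000000000002 391 [ 0.661 -0.004  0.16 ] [ 0.604 -0.198  0.15 ] [0.844 0.139 0.17 ]
0.17 438 [0.658 0.    0.18 ] [ 0.603 -0.2    0.17 ] [0.848 0.139 0.19 ]
0.19000000000000003 463 [ 0.661 -0.002  0
[... 1077 characters left out ...]
01] [ 0.604 -0.178  0.09 ] [0.85  0.126 0.11 ]
0.11000000000000001 265 [0.706 0.003 0.119] [ 0.603 -0.2    0.11 ] [0.849 0.14  0.13 ]
0.13 249 [0.708 0.002 0.14 ] [ 0.603 -0.195  0.13 ] [0.834 0.14  0.15 ]
0.15000000000000002 247 [0.708 0.002 0.16 ] [ 0.603 -0.192  0.15 ] [0.835 0.126 0.17 ]
0.17 288 [0.705 0.002 0.181] [ 0.603 -0.186  0.17 ] [0.835 0.133 0.19 ]
0.19000000000000003 278 [0.715 0.001 0.2  ] [ 0.603 -0.199  0.19 ] [0.835 0.137 0.21 ]
0.21000000000000005 1494 [0.729 0.042 0.217] [ 0.603 -0.198  0.21 ] [0.85 0.14 0.23]
0.23000000000000004 603 [0.743 0.08  0.235] [ 0.604 -0.195  0.23 ] [0.829 0.14  0.25 ]
0.25 16 [ 0.8   -0.136  0.256] [ 0.785 -0.144  0.25 ] [ 0.834 -0.115  0.266]
```

```bash
python3 - <<'E'
from h import *
W=np.concatenate([np.load(n+'0.npz')['W'].reshape(-1,3) for n in('top','side')]);W=W[np.isfinite(W[:,0])]
xs=np.arange(.375,.9,.025);ys=np.arange(.325,-.4,-.025)
print('y:   '+' '.join(f'{int(round(y*1000)):4d}' for y in ys))
for x in xs[::-1]:
    row=[]
    for y in ys:
        s=W[(abs(W[:,0]-x)<.0125)&(abs(W[:,1]-y)<.0125),2]
        row.append('   .' if len(s)==0 else f'{int(s.max()*1000):4d}')
    print(int(x*1000),' '.join(row))
z=np.load('top0.npz');c=z['p'][145:250,150:350]
cv2.imwrite('pics/crop.png',cv2.resize(c[:,:,::-1],None,fx=4,fy=4,interpolation=cv2.INTER_CUBIC))
E
```

```text
y:    325  300  275  250  225  200  175  150  125  100   75   50   25    0  -25  -50  -75 -100 -125 -150 -175 -200 -225 -250 -275 -300 -325 -350 -375 -400
875  509  507  508  508  509  509  509  509  508  508  508  508  508  508  509  508  509  509  509  507  508  508  509  508  508  508  508  508  508  509
850  508  509  507  508  508  508  508  510  508  508  508  508  509  509  508  509  508  509  509  508  508  508  508  508  508  508  509  508  509  510
825  507  508  508  508  508  508  509  508  508  509  508  508  510  508  508  509  509  508  508  509  509  508  508  508  508  508  508  508  510  509
800  508  508  507  508  509  509  509  509  509  509  509  509  508  508  508  508  508  508  509  509  508  509  509  509  508  508  508  508  509  508
775  510  507  508  509  509  511  509  508  508  508  508  509  508  509  508  508  508  508  508  509  509  509  508  510  508  508  508  508  508  509
750  507  507  507  509  508  509  508  507  508  508  508  509  507  508  508  509  508  509  509  507  508  510  508  507  507  507  508  507  508  508
725    8    .  211  2
[... 1588 characters left out ...]
  31   27   19   20   19   20   18   18   19   20    6    7    5    5    7    8    5
450    5    8    6    9   10    6    8    7    5   15   18   18   17   30   29   20   20   20   18   19   20   18   18    6    7    6    6    6    6    7
425    5   62   65   55    6    6    9    7    7   12   20   20   18   31   26   18   19   19   19   18   19   18   20    6    6    5    7    6    5    7
400    3   63   66   66   12    8    7    6    8   16   19   15   18   26   23   20   20   18   17   17   17   18   18    9    7    7    8    6    5    6
375    8    6   63   56    6    6    5    7    8    7    6    5    6    5    7    7    8    6    6    8    5    9    6    7    7    5    6    6    6    6
```

View pics/crop.png

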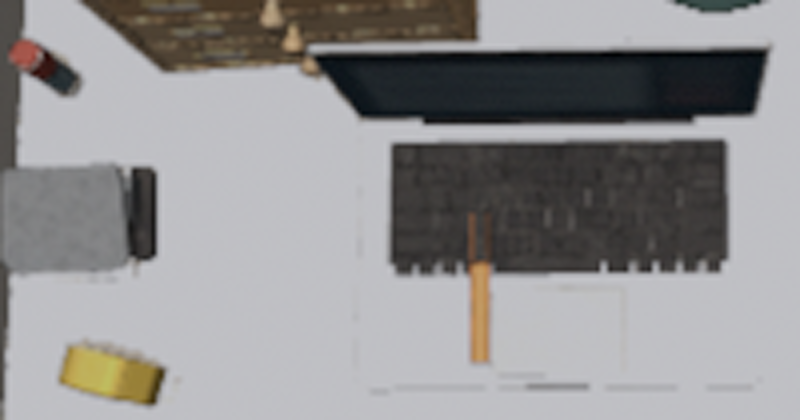

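```bash
python3 -m creep '[{"grip":0.2,"spin":-7},{"grip":0.2,"spin":-7},{"grip":0.2,"spin":-7},{"grip":0.2,"spin":-7},{"grip":0.2,"spin":-7},{"grip":0.2,"spin":-7}]'; python3 -m creep '[{"grip":0.2,"spin":-7},{"grip":0.2,"spin":-7},{"grip":0.2,"spin":-7},{"grip":0.2,"spin":-7},{"grip":0.2,"spin":-6.3},{"grip":0.2}]'
```

```text
$[0]: bad value
$[0]: bad value
```

The highlighter runs from x≈0.41 to 0.53 at y≈-0.01. The lid is near upright at x≈0.60. Behind it there is a cabinet for y>-0.01, and the space at y≈-0.1 is free. The call was refused, so I'll try rows with every key given.

```bash
python3 -m creep '[{"grip":0.2,"tx":0,"ty":0,"tz":0,"spin":-7},{"grip":0.2,"tx":0,"ty":0,"tz":0,"spin":-7},{"grip":0.2,"tx":0,"ty":0,"tz":0,"spin":-7},{"grip":0.2,"tx":0,"ty":0,"tz":0,"spin":-7},{"grip":0.2,"tx":0,"ty":0,"tz":0,"spin":-7},{"grip":0.2,"tx":0,"ty":0,"tz":0,"spin":-7}]'; python3 -m creep '[{"grip":0.2,"tx":0,"ty":0,"tz":0,"spin":-7},{"grip":0.2,"tx":0,"ty":0,"tz":0,"spin":-7},{"grip":0.2,"tx":0,"ty":0,"tz":0,"spin":-7},{"grip":0.2,"tx":0,"ty":0,"tz":0,"spin":-7},{"grip":0.2,"tx":0,"ty":0,"tz":0,"spin":-6.3},{"grip":0.2,"tx":0,"ty":0,"tz":0,"spin":0}]'
```

```text
clock: 0.6
tool_pos: [0.1482, -0.6068, 0.217]
eef_rot: [0.883, 0.47, 0.0, -0.0]
contact_force: [0.5, 0.7, 0.4]
opening: 0.6
finger_force: 0.0
clock: 1.1
tool_pos: [0.148, -0.6068, 0.2168]
eef_rot: [0.706, 0.708, 0.0, -0.0]
contact_force: [-0.9, 1.0, -0.3]
opening: 0.604
finger_force: 0.0
```

```bash
for i in 1; do
python3 -m creep '[{"grip":0.2,"tx":2.7,"ty":1.6,"tz":0,"spin":0},{"grip":0.2,"tx":2.7,"ty":1.6,"tz":0,"spin":0},{"grip":0.2,"tx":2.7,"ty":1.6,"tz":0,"spin":0},{"grip":0.2,"tx":2.7,"ty":1.6,"tz":0,"spin":0},{"grip":0.2,"tx":2.7,"ty":1.6,"tz":0,"spin":0},{"grip":0.2,"tx":2.7,"ty":1.6,"tz":0,"spin":0},{"grip":0.2,"tx":2.7,"ty":1.6,"tz":0,"spin":0}]'
python3 -m creep '[{"grip":0.2,"tx":2.7,"ty":1.6,"tz":0,"spin":0},{"grip":0.2,"tx":2.7,"ty":1.6,"tz":0,"spin":0},{"grip":0.2,"tx":2.7,"ty":1.6,"tz":0,"spin":0},{"grip":0.2,"tx":2.7,"ty":1.6,"tz":0,"spin":0},{"grip":0.2,"tx":2.7,"ty":1.6,"tz":0,"spin":0},{"grip":0.2,"tx":2.7,"ty":1.6,"tz":0,"spin":0},{"grip":0.2,"tx":2.7,"ty":1.6,"tz":0,"spin":0}]'
done; python3 -c "
from h import *;print(r.get_state()['q'])"
```

```text
clock: 1.68
tool_pos: [0.2607, -0.4167, 0.2174]
eef_rot: [0.708, 0.706, 0.0, -0.0]
contact_force: [0.0, 0.3, 0.4]
opening: 0.598
finger_force: 0.0
clock: 2.27
tool_pos: [0.3727, -0.2276, 0.2174]
eef_rot: [0.708, 0.706, -0.0, 0.0]
contact_force: [0.2, 0.5, -1.1]
opening: 0.599
finger_force: 0.0
[ 0.81479967  0.4919879  -0.55344675  2.09466344  0.41613516  0.66185528
 -0.02263818]
```

```bash

python3 -m creep '[{"grip":0.2,"tx":2.8,"ty":1.6,"tz":0,"spin":0},{"grip":0.2,"tx":2.8,"ty":1.6,"tz":0,"spin":0},{"grip":0.2,"tx":2.8,"ty":1.6,"tz":0,"spin":0},{"grip":0.2,"tx":2.8,"ty":1.6,"tz":0,"spin":0},{"grip":0.2,"tx":2.8,"ty":1.6,"tz":0,"spin":0},{"grip":0.2,"tx":2.6,"ty":1.6,"tz":0,"spin":0},{"grip":0.2,"tx":0,"ty":0,"tz":0,"spin":0}]'
python3 -m creep '[{"grip":0.2,"tx":0,"ty":0,"tz":3.3,"spin":0},{"grip":0.2,"tx":0,"ty":0,"tz":3.3,"spin":0},{"grip":0.2,"tx":0,"ty":0,"tz":3.3,"spin":0},{"grip":0.2,"tx":0,"ty":0,"tz":3.3,"spin":0},{"grip":0.2,"tx":0,"ty":0,"tz":3,"spin":0},{"grip":0.2,"tx":0,"ty":0,"tz":0,"spin":0}]'
python3 - <<'E'
from h import *
for n in('top','side'): 
    p,d=shot(n);W=world(n,d);hsv=cv2.cvtColor(p,cv2.COLOR_RGB2HSV)
    b=p[150:260,180:380] if n=='top' else p[90:250,220:420]
    cv2.imwrite(f'pics/{n}1.png',cv2.resize(b[:,:,::-1],None,fx=3.5,fy=3.5))
E
```

```text
clock: 2.85
tool_pos: [0.4721, -0.0558, 0.2182]
eef_rot: [0.705, 0.709, 0.004, 0.0]
contact_force: [1.2, -0.6, -0.1]
opening: 0.602
finger_force: 0.0
clock: 3.35
tool_pos: [0.465, -0.0631, 0.0514]
eef_rot: [0.707, 0.707, -0.003, -0.003]
contact_force: [-0.5, 0.8, -0.0]
opening: 0.597
finger_force: 0.0
```

View pics/side1.png

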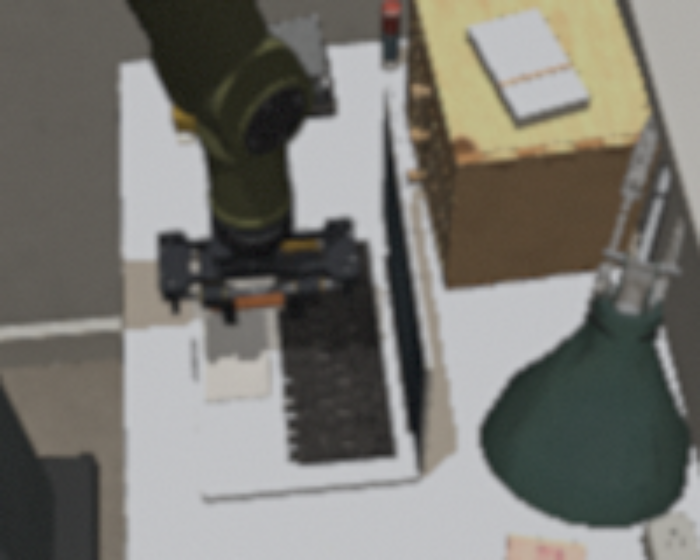

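The gripper is over the laptop just right of the highlighter, with the fingers straddling its length and its body clear of the lid. I'll lower it and sweep to +y.

```bash

python3 -m creep '[{"grip":0.2,"tx":0,"ty":0,"tz":1.6,"spin":0},{"grip":0.2,"tx":0,"ty":0,"tz":1.6,"spin":0},{"grip":0.2,"tx":0,"ty":0,"tz":0,"spin":0}]'
python3 -m creep '[{"grip":0.2,"tx":0.8,"ty":0,"tz":0,"spin":0},{"grip":0.2,"tx":0.8,"ty":0,"tz":0,"spin":0},{"grip":0.2,"tx":0.8,"ty":0,"tz":0,"spin":0},{"grip":0.2,"tx":0.8,"ty":0,"tz":0,"spin":0},{"grip":0.2,"tx":0.8,"ty":0,"tz":0,"spin":0},{"grip":0.2,"tx":0.8,"ty":0,"tz":0,"spin":0},{"grip":0.2,"tx":0.8,"ty":0,"tz":0,"spin":0},{"grip":0.2,"tx":0.8,"ty":0,"tz":0,"spin":0}]'
python3 - <<'E'
from h import *
for n in('top','side'): 
    p,d=shot(n);W=world(n,d);hsv=cv2.cvtColor(p,cv2.COLOR_RGB2HSV)
    x,y,z=np.moveaxis(W,-1,0)
    o=(hsv[...,1]>110)&(hsv[...,0]<20)&(hsv[...,2]>100)&(x>.37)&(x<.58)&(abs(y)<.2)&(z<.05)
    print(n,o.sum(),W[o].mean(0) if o.any() else '',np.ptp(W[o],0) if o.any() else '')
E
```

```text
clock: 3.7
tool_pos: [0.4686, -0.063, 0.0238]
eef_rot: [0.707, 0.707, 0.0, 0.0]
contact_force: [0.5, -0.2, 0.0]
opening: 0.599
finger_force: 0.0
clock: 4.37
tool_pos: [0.468, 0.0021, 0.0235]
eef_rot: [0.707, 0.707, -0.0, 0.0]
contact_force: [0.3, -0.5, 0.1]
opening: 0.6
finger_force: 0.0
top 0  
side 56 [ 0.44940462 -0.01106474  0.02498023] [0.07465287 0.01588488 0.01327649]
```

The fingers passed over the highlighter, because open tips sit higher than the TCP. I'll go back and feel down lower.

```bash

python3 -m creep '[{"grip":0.2,"tx":0,"ty":0,"tz":-2,"spin":0},{"grip":0.2,"tx":-2.2,"ty":0,"tz":0,"spin":0},{"grip":0.2,"tx":-2.2,"ty":0,"tz":0,"spin":0},{"grip":0.2,"tx":-2.1,"ty":0,"tz":0,"spin":0},{"grip":0.2,"tx":0,"ty":0,"tz":1.2,"spin":0},{"grip":0.2,"tx":0,"ty":0,"tz":1.2,"spin":0},{"grip":0.2,"tx":0,"ty":0,"tz":0,"spin":0}]'
python3 -m creep '[{"grip":0.2,"tx":0,"ty":0,"tz":0.2,"spin":0},{"grip":0.2,"tx":0,"ty":0,"tz":0,"spin":0}]'
python3 -m creep '[{"grip":0.2,"tx":0,"ty":0,"tz":0.2,"spin":0},{"grip":0.2,"tx":0,"ty":0,"tz":0,"spin":0}]'
python3 - <<'E'
from h import *
p,d=shot('top');print(0)
for n in('side','top'):
    p,d=shot(n);W=world(n,d);hsv=cv2.cvtColor(p,cv2.COLOR_RGB2HSV)
    x,y,z=np.moveaxis(W,-1,0)
    m=(x>.4)&(x<.54)&(y<-.04)&(y>-.1)&(z>.01)&(z<.06)
    for Y in np.arange(-.1,-.035,.01):
        print(n,round(Y,3),[int(1000*np.nanmax(z[(abs(x-X)<.006)&(abs(y-Y)<.006)],initial=0)) for X in np.arange(.41,.54,.012)])
E
```

```text
clock: 5.05
tool_pos: [0.4671, -0.0649, 0.0181]
eef_rot: [0.707, 0.707, -0.001, -0.001]
contact_force: [-0.1, -0.3, -0.2]
opening: 0.601
finger_force: 0.0
clock: 5.22
tool_pos: [0.468, -0.0638, 0.0174]
eef_rot: [0.707, 0.707, -0.0, -0.0]
contact_force: [-0.2, -0.4, 0.2]
opening: 0.599
finger_force: 0.0
clock: 5.38
tool_pos: [0.4683, -0.0637, 0.0156]
eef_rot: [0.707, 0.708, 0.0, 0.0]
contact_force: [0.3, -0.0, 0.4]
opening: 0.599
finger_force: 0.0
0
side -0.1 [750, 752, 751, 750, 743, 733, 643, 554, 385, 128, 121]
side -0.09 [748, 750, 750, 748, 741, 731, 655, 558, 443, 385, 146]
side -0.08 [748, 749, 748, 748, 743, 732, 655, 560, 444, 431, 150]
side -0.07 [745, 421, 375, 326, 741, 733, 664, 558, 448, 419, 381]
side -0.06 [427, 375, 325, 87, 735, 732, 663, 144, 428, 129, 147]
side -0.05 [425, 146, 191, 45, 18, 727, 634, 135, 237, 146, 146]
side -0.04 [147, 146, 191, 17, 16, 721, 720, 118, 148, 147, 147]
top -0.1 [751, 751, 751, 749, 743, 733, 17, 15, 17, 8, 0]
top -0.09 [746, 749, 749, 748, 743, 732, 17, 14, 17, 0, 0]
top -0.08 [748, 750, 751, 749, 744, 733, 0, 0, 0, 0, 0]
top -0.07 [748, 751, 752, 749, 745, 734, 0, 0, 0, 0, 0]
top -0.06 [750, 752, 753, 750, 746, 735, 0, 0, 0, 0, 0]
top -0.05 [753, 757, 757, 756, 752, 739, 0, 0, 0, 0, 0]
top -0.04 [754, 758, 759, 757, 753, 744, 724, 0, 0, 0, 0]
```

```bash

python3 -m creep '[{"grip":0.2,"tx":0,"ty":0,"tz":0.2,"spin":0},{"grip":0.2,"tx":0,"ty":0,"tz":0,"spin":0}]' | grep -E 'pos|contact'
python3 -m creep '[{"grip":0.2,"tx":0,"ty":0,"tz":0.15,"spin":0},{"grip":0.2,"tx":0,"ty":0,"tz":0,"spin":0}]'| grep -E 'pos|contact'
python3 -m creep '[{"grip":0.2,"tx":0,"ty":0,"tz":0.15,"spin":0},{"grip":0.2,"tx":0,"ty":0,"tz":0,"spin":0}]'| grep -E 'pos|contact'
```

```text
tool_pos: [0.4681, -0.0639, 0.0133]
contact_force: [-0.4, -0.6, -0.5]
tool_pos: [0.468, -0.0639, 0.0117]
contact_force: [0.5, -1.3, 1.1]
tool_pos: [0.468, -0.0639, 0.0102]
contact_force: [-0.0, 0.6, 0.3]
```

```bash

python3 -m creep '[{"grip":0.2,"tx":0,"ty":0,"tz":0.15,"spin":0},{"grip":0.2,"tx":0,"ty":0,"tz":0,"spin":0}]' | grep -E 'pos|contact'
python3 -m creep '[{"grip":0.2,"tx":0.8,"ty":0,"tz":0,"spin":0},{"grip":0.2,"tx":0.8,"ty":0,"tz":0,"spin":0},{"grip":0.2,"tx":0.8,"ty":0,"tz":0,"spin":0},{"grip":0.2,"tx":0.8,"ty":0,"tz":0,"spin":0},{"grip":0.2,"tx":0.8,"ty":0,"tz":0,"spin":0},{"grip":0.2,"tx":0.8,"ty":0,"tz":0,"spin":0},{"grip":0.2,"tx":0.8,"ty":0,"tz":0,"spin":0},{"grip":0.2,"tx":0.8,"ty":0,"tz":0,"spin":0}]'
cat >> h.py <<'E'
def marker():
  for n in('top','side'): 
    p,d=shot(n);W=world(n,d);hsv=cv2.cvtColor(p,cv2.COLOR_RGB2HSV)
    x,y,z=np.moveaxis(W,-1,0)
    o=(hsv[...,1]>110)&(hsv[...,0]<20)&(hsv[...,2]>100)&(x>.3)&(x<.6)&(abs(y)<.22)&(z<.05)
    print(n,o.sum(),W[o].mean(0) if o.any() else '',np.ptp(W[o],0) if o.any() else '')
E
python3 -c "
from h import *;marker()"
```

```text
tool_pos: [0.468, -0.0639, 0.0087]
contact_force: [-0.1, -0.5, -0.5]
clock: 6.87
tool_pos: [0.468, 0.0011, 0.0089]
eef_rot: [0.707, 0.708, 0.0, 0.0]
contact_force: [-0.8, -0.3, -0.1]
opening: 0.601
finger_force: 0.0
top 0  
side 55 [ 0.44958734 -0.0107374   0.02483236] [0.07152289 0.0121603  0.01287583]
```

```bash
python3 - <<'E'
from h import *
p,d=shot('side');b=p[130:230,240:360]
cv2.imwrite('pics/s2.png',cv2.resize(b[:,:,::-1],None,fx=6,fy=6,interpolation=cv2.INTER_CUBIC))
c=optics.get_calibration('side')
E=np.array(c['extrinsics'])
for q in [(.468,.001,.009),(.412,-.011,.02),(.53,-.011,.02)]:
    k=E@[*q,1];print(q,6*(c['fx']*k[0]/k[2]+c['cx']-240),6*(c['fy']*k[1]/k[2]+c['cy']-130))
print(np.linalg.inv(E)[:3,3])
E
```

```text
(0.468, 0.001, 0.009) 333.1060130599544 271.11967444749166
(0.412, -0.011, 0.02) 243.2456989024888 285.16612200326847
(0.53, -0.011, 0.02) 432.61280432127376 268.6419918136895
[ 0.4904768  -0.78260637  1.17624597]
```

View pics/s2.png

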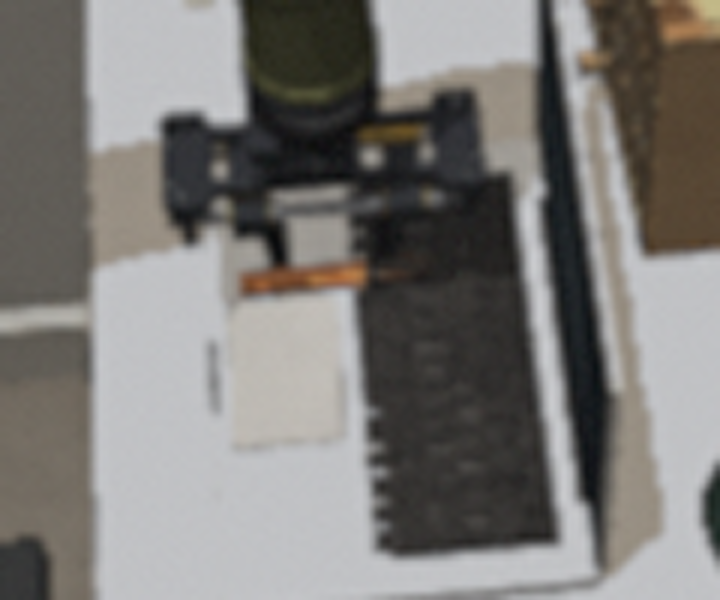

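The side view shows the tips at about (280,262), beyond the highlighter at (245–410, 280): the open tips ride well above the TCP. I'll use shut fingers, whose tip is the TCP.

```bash

python3 -m creep '[{"grip":0.2,"tx":0,"ty":0,"tz":-2.5,"spin":0},{"grip":0.2,"tx":0,"ty":0,"tz":-2.5,"spin":0},{"grip":-1,"tx":-2.2,"ty":0,"tz":0,"spin":0},{"grip":-1,"tx":-2.2,"ty":0,"tz":0,"spin":0},{"grip":-1,"tx":-2.1,"ty":0,"tz":0,"spin":0},{"grip":-1,"tx":0,"ty":0,"tz":0,"spin":0},{"grip":-1,"tx":0,"ty":0,"tz":0,"spin":0},{"grip":-1,"tx":0,"ty":0,"tz":0,"spin":0}]'
python3 -m creep '[{"grip":-1,"tx":0,"ty":0,"tz":1.5,"spin":0},{"grip":-1,"tx":0,"ty":0,"tz":1.5,"spin":0},{"grip":-1,"tx":0,"ty":0,"tz":0.6,"spin":0},{"grip":-1,"tx":0,"ty":0,"tz":0.4,"spin":0},{"grip":-1,"tx":0,"ty":0,"tz":0,"spin":0},{"grip":-1,"tx":0,"ty":0,"tz":0,"spin":0}]'
```

```text
clock: 7.68
tool_pos: [0.4681, -0.0646, 0.0589]
eef_rot: [0.707, 0.707, 0.0, -0.0]
contact_force: [0.1, 0.4, -0.2]
opening: 0.168
finger_force: 0.0
clock: 8.18
tool_pos: [0.4681, -0.0644, 0.0191]
eef_rot: [0.707, 0.708, -0.0, -0.0]
contact_force: [0.1, -0.6, 0.7]
opening: 0.007
finger_force: 0.0
```

```bash

python3 -m creep '[{"grip":-1,"tx":0.8,"ty":0,"tz":0.1,"spin":0},{"grip":-1,"tx":0.8,"ty":0,"tz":0,"spin":0},{"grip":-1,"tx":0.8,"ty":0,"tz":0,"spin":0},{"grip":-1,"tx":0.8,"ty":0,"tz":0,"spin":0},{"grip":-1,"tx":0.8,"ty":0,"tz":0,"spin":0},{"grip":-1,"tx":0.8,"ty":0,"tz":0,"spin":0},{"grip":-1,"tx":0.8,"ty":0,"tz":0,"spin":0},{"grip":-1,"tx":0.8,"ty":0,"tz":0,"spin":0}]'
python3 -c "
from h import *;marker()"
```

```text
clock: 8.85
tool_pos: [0.468, 0.0001, 0.0179]
eef_rot: [0.707, 0.707, 0.0, 0.0]
contact_force: [0.7, 0.4, 0.8]
opening: 0.006
finger_force: 0.0
top 0  
side 51 [ 0.45007795 -0.01123931  0.02491809] [0.07131131 0.01443591 0.01199077]
```

```bash
python3 - <<'E'
from h import *
p,d=shot('side');b=p[140:220,260:340]
cv2.imwrite('pics/s3.png',cv2.resize(b[:,:,::-1],None,fx=7,fy=7,interpolation=cv2.INTER_CUBIC))
W=world('side',d)
np.set_printoptions(precision=3,suppress=True,linewidth=200)
for v in range(166,184,1): print(v,*[f"{int(1e3*W[v,u,1])},{int(1e3*W[v,u,2])}" for u in range(282,312,2)])
E
```

```text
166 46,12 44,13 -30,117 -33,121 -30,116 -30,115 -9,83 -3,73 -31,113 -30,110 -29,108 34,16 35,13 35,12 34,13
167 41,12 39,13 -29,110 -29,109 -33,114 -8,77 -7,74 -8,74 -7,72 31,15 31,15 30,15 31,13 30,13 29,13
168 37,11 37,10 32,15 34,12 34,10 -6,67 -3,63 -3,62 -7,66 28,13 27,14 24,17 24,15 24,15 20,19Traceback (most recent call last):
  File "<stdin>", line 6, in <module>
ValueError: cannot convert float NaN to integer
```

View pics/s3.png

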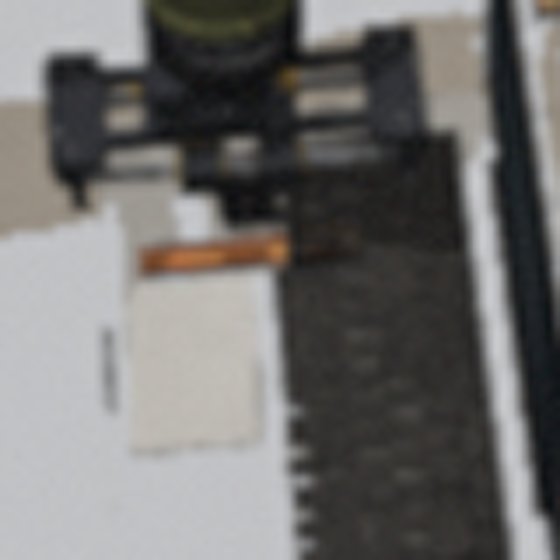

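```bash
python3 - <<'E'
from h import *
p,d=shot('side')
W=np.nan_to_num(world('side',d))
for v in range(166,180,1): print(v,*[f"{int(1e3*W[v,u,0])},{int(1e3*W[v,u,1])},{int(1e3*W[v,u,2])}" for u in range(290,304,2)])
print(r.get_state()['tool_pos'],r.get_state()['eef_rot'], [a for a in dir(r) if a[0]!='_'])
E
```

```text
166 453,-30,116 460,-33,118 466,-7,80 473,-6,78 481,-34,117 488,-34,116 495,-30,109
167 453,-32,112 459,-30,109 466,-6,74 473,-7,73 480,-9,75 487,28,19 495,34,10
168 449,33,13 458,-10,74 465,-8,70 472,-7,67 480,-10,71 487,29,12 494,28,13
169 449,25,17 458,-7,64 465,-8,63 472,-9,64 479,-10,64 486,23,15 494,22,14
170 448,22,14 457,-9,59 464,-6,54 472,-6,54 479,-12,60 486,19,14 494,18,14
171 448,18,14 457,-7,50 464,-6,48 471,-10,52 479,-6,46 486,13,15 493,14,14
172 448,14,13 456,-8,46 464,-6,42 471,-7,42 478,-10,45 485,12,11 493,10,12
173 448,8,15 455,5,18 463,4,19 470,8,11 478,0,24 485,-3,28 493,-4,27
174 448,-2,25 455,-4,26 463,-4,25 470,-5,26 477,-7,27 485,-7,26 492,-9,28
175 448,-9,28 455,-7,25 462,-8,25 470,-8,24 477,-10,26 484,-13,28 492,-12,26
176 447,-12,26 455,-13,27 462,-13,26 469,-12,22 477,-15,26 484,-14,24 492,-14,23
177 447,-13,21 454,-16,25 462,-12,18 469,-14,20 476,-14,18 484,-12,14 491,-14,15
178 446,-11,11 454,-10,9 461,-13,12 469,-15,13 476,-12,8 483,-16,13 491,-19,16
179 446,-15,11 453,-16,11 461,-18,13 468,-18,13 476,-20,14 483,-22,16 491,-21,13
[ 0.46796356 -0.00092253  0.01788264] [ 7.06709654e-01  7.07503632e-01 -2.53911971e-04  1.07423338e-04] ['Unreachable', 'get_state', 'grip_point_offset']
```

The depth image shows the real fingertip bottom about 22 mm above the reported TCP: the tip is at z≈0.04 where the TCP reads 0.018. I'll go back and descend accordingly, watching the force.

```bash

python3 -m creep '[{"grip":-1,"tx":-2,"ty":0,"tz":0,"spin":0},{"grip":-1,"tx":-2,"ty":0,"tz":0,"spin":0},{"grip":-1,"tx":-1,"ty":0,"tz":0,"spin":0},{"grip":-1,"tx":0,"ty":0,"tz":0,"spin":0},{"grip":-1,"tx":0,"ty":0,"tz":0.8,"spin":0},{"grip":-1,"tx":0,"ty":0,"tz":0.8,"spin":0},{"grip":-1,"tx":0,"ty":0,"tz":0,"spin":0}]'
python3 -m creep '[{"grip":-1,"tx":0,"ty":0,"tz":0.2,"spin":0},{"grip":-1,"tx":0,"ty":0,"tz":0,"spin":0},{"grip":-1,"tx":0,"ty":0,"tz":0,"spin":0}]' | grep -E 'pos|contact'
python3 - <<'E'
from h import *
p,d=shot('side')
W=np.nan_to_num(world('side',d));x,y,z=np.moveaxis(W,-1,0)
m=(abs(x-.468)<.012)&(y>-.1)&(y<-.03)&(z>.005)&(z<.1)
for v in np.unique(np.where(m)[0]): k=m[v]; print(v,(1e3*np.median(W[v][k],0)).astype(int))
E
```

```text
clock: 9.63
tool_pos: [0.4676, -0.0493, 0.0004]
eef_rot: [0.706, 0.708, -0.0, -0.001]
contact_force: [0.1, -0.1, 0.6]
opening: 0.005
finger_force: 0.0
tool_pos: [0.468, -0.0503, -0.0003]
contact_force: [-0.2, 0.0, 0.1]
176 [468 -42  68]
179 [469 -54  67]
180 [467 -55  63]
181 [467 -57  58]
182 [468 -56  51]
183 [468 -58  45]
184 [467 -58  40]
185 [467 -58  33]
186 [466 -57  25]
187 [468 -55  15]
188 [467 -59  14]
189 [467 -63  13]
190 [467 -67  14]
191 [468 -70  12]
192 [468 -75  13]
193 [468 -80  12]
194 [467 -84  11]
195 [467 -88  13]
196 [467 -93  14]
197 [467 -97  14]
198 [468 -99   9]
```

```bash

python3 -m creep '[{"grip":-1,"tx":0,"ty":0,"tz":0.2,"spin":0},{"grip":-1,"tx":0.8,"ty":0,"tz":0,"spin":0},{"grip":-1,"tx":0.8,"ty":0,"tz":0,"spin":0},{"grip":-1,"tx":0.8,"ty":0,"tz":0,"spin":0},{"grip":-1,"tx":0.8,"ty":0,"tz":0,"spin":0},{"grip":-1,"tx":0.8,"ty":0,"tz":0,"spin":0},{"grip":-1,"tx":0.8,"ty":0,"tz":0,"spin":0},{"grip":-1,"tx":0,"ty":0,"tz":0,"spin":0}]'
python3 -c "
from h import *;marker()"
```

```text
clock: 10.6
tool_pos: [0.4683, -0.0001, -0.0021]
eef_rot: [0.706, 0.709, 0.001, -0.0]
contact_force: [-0.3, 0.5, -0.2]
opening: 0.004
finger_force: 0.0
top 19 [0.42494463 0.01806209 0.02366178] [0.0127044  0.01044795 0.00890954]
side 16 [0.4237148  0.01716136 0.02471424] [0.02250267 0.01190537 0.00812276]
```

It moves now. I'll continue past the edge (y≈0.09).

```bash

python3 -m creep '[{"grip":-1,"tx":0.8,"ty":0,"tz":0,"spin":0},{"grip":-1,"tx":0.8,"ty":0,"tz":0,"spin":0},{"grip":-1,"tx":0.8,"ty":0,"tz":0,"spin":0},{"grip":-1,"tx":0.8,"ty":0,"tz":0,"spin":0},{"grip":-1,"tx":0.8,"ty":0,"tz":0,"spin":0},{"grip":-1,"tx":0.8,"ty":0,"tz":0,"spin":0},{"grip":-1,"tx":0.8,"ty":0,"tz":0,"spin":0},{"grip":-1,"tx":0,"ty":0,"tz":0,"spin":0}]'
python3 -c "
from h import *;marker()"
python3 -m creep '[{"grip":-1,"tx":0.8,"ty":0,"tz":0,"spin":0},{"grip":-1,"tx":0.8,"ty":0,"tz":0,"spin":0},{"grip":-1,"tx":0.8,"ty":0,"tz":0,"spin":0},{"grip":-1,"tx":0.8,"ty":0,"tz":0,"spin":0},{"grip":-1,"tx":0.8,"ty":0,"tz":0,"spin":0},{"grip":-1,"tx":0.8,"ty":0,"tz":0,"spin":0},{"grip":-1,"tx":0.6,"ty":0,"tz":0,"spin":0},{"grip":-1,"tx":0,"ty":0,"tz":0,"spin":0}]'
python3 - <<'E'
from h import *
marker();p,d=shot('side');b=p[100:200,250:370]
cv2.imwrite('pics/s4.png',cv2.resize(b[:,:,::-1],None,fx=6,fy=6,interpolation=cv2.INTER_CUBIC))
E
```

```text
clock: 11.37
tool_pos: [0.4682, 0.0559, -0.0021]
eef_rot: [0.706, 0.708, 0.001, -0.0]
contact_force: [0.3, -0.6, -0.6]
opening: 0.004
finger_force: 0.0
top 23 [0.42468581 0.07454083 0.02309954] [0.01659024 0.01128324 0.00995108]
side 18 [0.42435509 0.07368856 0.02488933] [0.02236913 0.01632748 0.01114309]
clock: 12.13
tool_pos: [0.4681, 0.1094, -0.0021]
eef_rot: [0.706, 0.708, 0.001, -0.0]
contact_force: [0.3, -0.5, 0.4]
opening: 0.003
finger_force: 0.0
top 4 [0.42585358 0.11939158 0.01162608] [0.00911781 0.00060426 0.00399062]
side 29 [0.43349884 0.11268119 0.01242253] [0.07120767 0.01207682 0.01158176]
```

View pics/s4.png

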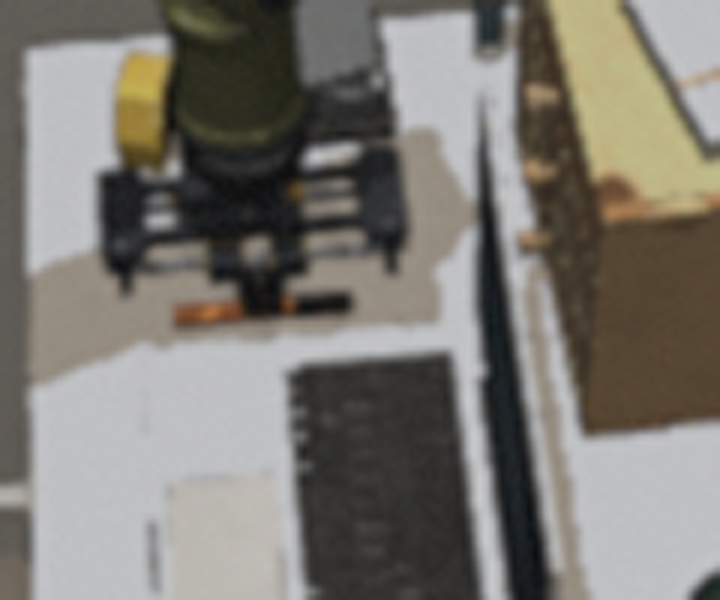

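The highlighter now lies on the desk at y≈0.115, beyond the laptop's left edge, under the fingertip. I'll raise, check it, turn 90° and head behind the lid.

```bash

python3 -m creep '[{"grip":-1,"tx":0,"ty":0,"tz":-3.5,"spin":0},{"grip":-1,"tx":0,"ty":0,"tz":-3.8,"spin":0},{"grip":-1,"tx":0,"ty":0,"tz":-3.8,"spin":0},{"grip":-1,"tx":0,"ty":0,"tz":-3.8,"spin":0},{"grip":-1,"tx":0,"ty":0,"tz":-3.8,"spin":0},{"grip":-1,"tx":0,"ty":0,"tz":-3.8,"spin":0},{"grip":-1,"tx":0,"ty":0,"tz":-3.8,"spin":0},{"grip":-1,"tx":0,"ty":0,"tz":0,"spin":0}]'
python3 - <<'E'
from h import *
marker()
p,d=shot('side');W=world('side',d);x,y,z=np.moveaxis(W,-1,0)
for X in (.42,.44,.46,.48,.50,.52): 
    print(X,[int(1e3*np.nanmedian(z[(abs(x-X)<.01)&(abs(y-Y)<.0025)])) for Y in np.arange(.07,.14,.004)])
E
python3 -m creep '[{"grip":-1,"tx":0,"ty":0,"tz":0,"spin":7},{"grip":-1,"tx":0,"ty":0,"tz":0,"spin":7},{"grip":-1,"tx":0,"ty":0,"tz":0,"spin":7},{"grip":-1,"tx":0,"ty":0,"tz":0,"spin":7},{"grip":-1,"tx":0,"ty":0,"tz":0,"spin":7},{"grip":-1,"tx":0,"ty":0,"tz":0,"spin":7},{"grip":-1,"tx":0,"ty":0,"tz":0,"spin":7}]'
python3 -m creep '[{"grip":-1,"tx":0,"ty":0,"tz":0,"spin":7},{"grip":-1,"tx":0,"ty":0,"tz":0,"spin":7},{"grip":-1,"tx":0,"ty":0,"tz":0,"spin":7},{"grip":-1,"tx":0,"ty":0,"tz":0,"spin":7},{"grip":-1,"tx":0,"ty":0,"tz":0,"spin":7},{"grip":-1,"tx":0,"ty":0,"tz":0,"spin":6},{"grip":-1,"tx":0,"ty":0,"tz":0,"spin":0}]'
python3 -c "
from h import *;print(r.get_state()['q'])"
```

```text
clock: 12.95
tool_pos: [0.4715, 0.108, 0.2671]
eef_rot: [0.708, 0.707, 0.005, 0.003]
contact_force: [0.8, 1.0, -0.1]
opening: 0.004
finger_force: 0.0
top 102 [0.45036265 0.11383819 0.0114688 ] [0.07702204 0.01251828 0.01566436]
side 52 [0.44788759 0.11270106 0.01279744] [0.07454661 0.01308704 0.01259937]
0.42 [13, 14, 11, 364, 385, 389, 389, 198, 0, 2, 10, 14, 379, 379, 387, 367, 2, 2]
0.44 [365, 429, 489, 484, 415, 448, 494, 497, 488, 444, 8, 13, 15, 11, 9, 4, 0, 2]
0.46 [501, 505, 471, 388, 392, 399, 388, 310, 312, 12, 9, 13, 10, 11, 9, 2, 2, 1]
0.48 [534, 497, 489, 389, 391, 399, 329, 310, 306, 11, 11, 13, 12, 14, 391, 390, 4, 0]
0.5 [603, 595, 586, 532, 490, 470, 497, 489, 447, 14, 15, 15, 370, 383, 387, 380, 0, 0]
0.52 [13, 11, 14, 364, 592, 602, 604, 616, 604, 2, 9, 13, 12, 386, 386, 364, 366, 0]
clock: 13.68
tool_pos: [0.4665, 0.1061, 0.2587]
eef_rot: [0.938, 0.347, -0.003, 0.0]
contact_force: [-0.5, 0.2, -0.3]
opening: 0.006
finger_force: 0.0
clock: 14.27
tool_pos: [0.4665, 0.1062, 0.2589]
eef_rot: [1.0, -0.001, -0.002, 0.001]
contact_force: [-0.2, -0.7, -0.6]
opening: 0.003
finger_force: 0.0
[-0.28387777  0.44111909 -0.05540071  1.93936122  0.03578178  0.76690561
 -1.93294534]
```

```bash

python3 -m creep '[{"grip":-1,"tx":2.3,"ty":2.7,"tz":0,"spin":0},{"grip":-1,"tx":2.3,"ty":2.7,"tz":0,"spin":0},{"grip":-1,"tx":2.3,"ty":2.7,"tz":0,"spin":0},{"grip":-1,"tx":2.3,"ty":2.7,"tz":0,"spin":0},{"grip":-1,"tx":2.3,"ty":2.7,"tz":0,"spin":0},{"grip":-1,"tx":2.3,"ty":2.7,"tz":0,"spin":0},{"grip":-1,"tx":2.3,"ty":2.7,"tz":0,"spin":0},{"grip":-1,"tx":2.3,"ty":2.7,"tz":0,"spin":0}]'
python3 -m creep '[{"grip":-1,"tx":0,"ty":0,"tz":0,"spin":0},{"grip":-1,"tx":0,"ty":0,"tz":2.3,"spin":0},{"grip":-1,"tx":0,"ty":0,"tz":2.3,"spin":0},{"grip":-1,"tx":0,"ty":0,"tz":2.3,"spin":0},{"grip":-1,"tx":0,"ty":0,"tz":0,"spin":0},{"grip":-1,"tx":0,"ty":0,"tz":0,"spin":0}]'
python3 - <<'E'
from h import *
p,d=shot('side');b=p[100:250,250:430]
cv2.imwrite('pics/s5.png',cv2.resize(b[:,:,::-1],None,fx=4,fy=4,interpolation=cv2.INTER_CUBIC))
W=world('side',d);x,y,z=np.moveaxis(W,-1,0)
m=(abs(y+.18)<.05)&(x>.58)&(x<.63)&(z>.05)
print([(round(h,3),W[m&(abs(z-h)<.01),0].round(3).tolist()[:6]) for h in (.08,.14,.2,.225)])
m=(abs(y+.11)<.03)&(x>.61)&(x<.7)&(z>.16)&(z<.3)
print(m.sum(),np.nanmin(W[m],0) if m.any() else '')
E
```

```text
clock: 14.93
tool_pos: [0.6518, -0.1106, 0.2589]
eef_rot: [1.0, 0.002, -0.002, 0.0]
contact_force: [-0.8, 0.5, 0.5]
opening: 0.003
finger_force: 0.0
clock: 15.43
tool_pos: [0.6503, -0.1087, 0.1897]
eef_rot: [1.0, 0.001, -0.003, -0.0]
contact_force: [-0.1, -0.1, 0.6]
opening: 0.003
finger_force: 0.0
[(0.08, [0.604, 0.604, 0.604, 0.604, 0.604, 0.604]), (0.14, [0.604, 0.604, 0.604, 0.604, 0.604, 0.604]), (0.2, [0.603, 0.603, 0.603, 0.604, 0.604, 0.603]), (0.225, [0.608, 0.605, 0.608, 0.605, 0.604, 0.607])]
145 [ 0.617329   -0.13994527  0.25388083]
```

View pics/s5.png

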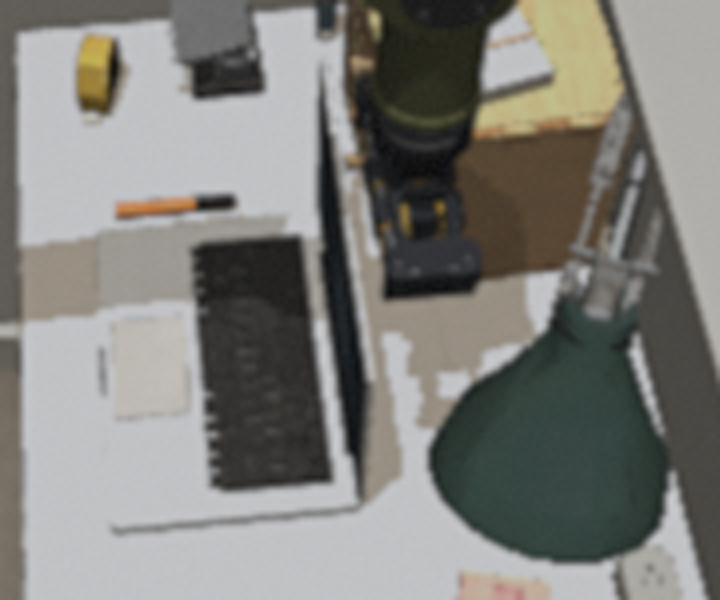

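The highlighter lies clear at about (120–235, 205) in the crop, and the shut fingers are behind the lid, clear of the lamp and cabinet. I'll begin pushing the lid along its arc.

```bash

python3 -m creep '[{"grip":-1,"tx":-0.8,"ty":0,"tz":0,"spin":0},{"grip":-1,"tx":-0.8,"ty":0,"tz":0,"spin":0},{"grip":-1,"tx":-0.8,"ty":0,"tz":0,"spin":0},{"grip":-1,"tx":-0.7,"ty":0,"tz":0,"spin":0},{"grip":-1,"tx":-0.6,"ty":0,"tz":0.05,"spin":0},{"grip":-1,"tx":-0.6,"ty":0,"tz":0.05,"spin":0}]'
python3 -m creep '[{"grip":-1,"tx":-0.7,"ty":0,"tz":0.1,"spin":0},{"grip":-1,"tx":-0.7,"ty":0,"tz":0.1,"spin":0},{"grip":-1,"tx":-0.8,"ty":0,"tz":0.1,"spin":0},{"grip":-1,"tx":-0.8,"ty":0,"tz":0.1,"spin":0},{"grip":-1,"tx":-0.8,"ty":0,"tz":0.15,"spin":0}]'
cat >> h.py <<'E'
def lap():
    p,d=shot('side');W=world('side',d);x,y,z=np.moveaxis(W,-1,0)
    for yy in (-.2,.05):
        m=(abs(y-yy)<.03)&(x>.3)&(x<.6)&(z>.03)&(z<.25)
        q=W[m];print('lid pts',yy,m.sum(),np.percentile(q[:,0],2).round(3) if m.any() else '', np.percentile(q[:,2],98).round(3) if m.any() else '')
    m=(z>.009)&(z<.017)&(x>.36)&(x<.6)&(y<-.19)&(y>-.3);print('base xmin,ymin',np.percentile(W[m][:,:2],1,axis=0).round(3))
E
python3 -c "
from h import *;lap()"
```

```text
clock: 15.98
tool_pos: [0.6133, -0.109, 0.1935]
eef_rot: [1.0, 0.001, 0.005, 0.0]
contact_force: [6.3, -0.1, 4.6]
opening: 0.008
finger_force: 3.0
clock: 16.4
tool_pos: [0.5756, -0.109, 0.1882]
eef_rot: [1.0, 0.001, 0.006, 0.0]
contact_force: [4.8, -0.4, 5.6]
opening: 0.005
finger_force: 2.8
lid pts -0.2 187 0.558 0.228
lid pts 0.05 0  
base xmin,ymin [ 0.39 -0.23]
```

Laptop unmoved, lid at about 77°. Continuing.

```bash

python3 -m creep '[{"grip":-1,"tx":-0.85,"ty":0,"tz":0.25,"spin":0},{"grip":-1,"tx":-0.85,"ty":0,"tz":0.3,"spin":0},{"grip":-1,"tx":-0.85,"ty":0,"tz":0.3,"spin":0},{"grip":-1,"tx":-0.85,"ty":0,"tz":0.35,"spin":0},{"grip":-1,"tx":-0.85,"ty":0,"tz":0.35,"spin":0},{"grip":-1,"tx":-0.85,"ty":0,"tz":0.4,"spin":0}]'
python3 -m creep '[{"grip":-1,"tx":-0.7,"ty":0,"tz":0.45,"spin":0},{"grip":-1,"tx":-0.7,"ty":0,"tz":0.5,"spin":0},{"grip":-1,"tx":-0.7,"ty":0,"tz":0.5,"spin":0},{"grip":-1,"tx":-0.7,"ty":0,"tz":0.55,"spin":0},{"grip":-1,"tx":-0.65,"ty":0,"tz":0.55,"spin":0},{"grip":-1,"tx":-0.65,"ty":0,"tz":0.55,"spin":0}]'
python3 -c "
from h import *;lap()"
```

```text
clock: 16.95
tool_pos: [0.5232, -0.109, 0.1677]
eef_rot: [1.0, 0.001, 0.004, 0.0]
contact_force: [3.6, -0.2, 4.7]
opening: 0.003
finger_force: 2.5
clock: 17.45
tool_pos: [0.4803, -0.1091, 0.1357]
eef_rot: [1.0, 0.001, 0.002, 0.0]
contact_force: [1.4, 0.8, 4.5]
opening: 0.007
finger_force: 2.1
lid pts -0.2 753 0.455 0.247
lid pts 0.05 246 0.524 0.106
base xmin,ymin [ 0.39  -0.229]
```

```bash

python3 -m creep '[{"grip":-1,"tx":-0.6,"ty":0,"tz":0.6,"spin":0},{"grip":-1,"tx":-0.55,"ty":0,"tz":0.65,"spin":0},{"grip":-1,"tx":-0.55,"ty":0,"tz":0.65,"spin":0},{"grip":-1,"tx":-0.5,"ty":0,"tz":0.7,"spin":0},{"grip":-1,"tx":-0.5,"ty":0,"tz":0.7,"spin":0},{"grip":-1,"tx":-0.5,"ty":0,"tz":0.7,"spin":0}]'
python3 -m creep '[{"grip":-1,"tx":-0.4,"ty":0,"tz":0.75,"spin":0},{"grip":-1,"tx":-0.4,"ty":0,"tz":0.75,"spin":0},{"grip":-1,"tx":-0.35,"ty":0,"tz":0.8,"spin":0},{"grip":-1,"tx":-0.3,"ty":0,"tz":0.8,"spin":0},{"grip":-1,"tx":-0.3,"ty":0,"tz":0.8,"spin":0},{"grip":-1,"tx":-0.25,"ty":0,"tz":0.8,"spin":0}]'
python3 -c "
from h import *;lap()"
```

```text
clock: 18.0
tool_pos: [0.4478, -0.1091, 0.0952]
eef_rot: [1.0, 0.001, 0.001, 0.0]
contact_force: [1.3, -0.2, 4.1]
opening: 0.007
finger_force: 1.9
clock: 18.5
tool_pos: [0.4265, -0.1091, 0.0479]
eef_rot: [1.0, 0.0, -0.001, 0.0]
contact_force: [-1.1, -0.6, 3.9]
opening: 0.004
finger_force: 1.7
lid pts -0.2 1061 0.398 0.179
lid pts 0.05 377 0.462 0.059
base xmin,ymin [ 0.39  -0.229]
```

```bash

python3 -m creep '[{"grip":-1,"tx":-0.2,"ty":0,"tz":0.8,"spin":0},{"grip":-1,"tx":-0.15,"ty":0,"tz":0.8,"spin":0},{"grip":-1,"tx":-0.1,"ty":0,"tz":0.8,"spin":0},{"grip":-1,"tx":-0.1,"ty":0,"tz":0.7,"spin":0},{"grip":-1,"tx":0,"ty":0,"tz":0.6,"spin":0},{"grip":-1,"tx":0,"ty":0,"tz":0.5,"spin":0}]'
python3 -m creep '[{"grip":-1,"tx":0,"ty":0,"tz":0.3,"spin":0},{"grip":-1,"tx":0,"ty":0,"tz":0.3,"spin":0},{"grip":-1,"tx":0,"ty":0,"tz":0,"spin":0}]'
python3 -m creep '[{"grip":-1,"tx":0,"ty":0,"tz":0.2,"spin":0},{"grip":-1,"tx":0,"ty":0,"tz":0,"spin":0}]'
python3 -m creep '[{"grip":-1,"tx":0,"ty":0,"tz":0.15,"spin":0},{"grip":-1,"tx":0,"ty":0,"tz":0,"spin":0}]'
```

```text
clock: 19.05
tool_pos: [0.4254, -0.1104, 0.0132]
eef_rot: [1.0, 0.0, -0.007, -0.001]
contact_force: [-1.5, -0.6, 4.1]
opening: 0.008
finger_force: 1.7
clock: 19.3
tool_pos: [0.4254, -0.1104, 0.0077]
eef_rot: [1.0, 0.001, -0.006, -0.001]
contact_force: [-0.2, -0.9, -0.3]
opening: 0.005
finger_force: 0.0
clock: 19.47
tool_pos: [0.4259, -0.1104, 0.006]
eef_rot: [1.0, 0.001, -0.006, -0.001]
contact_force: [-0.2, -0.0, 0.1]
opening: 0.008
finger_force: 0.0
clock: 19.63
tool_pos: [0.426, -0.1105, 0.0047]
eef_rot: [1.0, 0.0, -0.006, -0.001]
contact_force: [0.1, 0.0, 1.8]
opening: 0.006
finger_force: 0.3
```

```bash

python3 -m creep '[{"grip":-1,"tx":0,"ty":0,"tz":0.2,"spin":0},{"grip":-1,"tx":0,"ty":0,"tz":0,"spin":0}]'|grep -E 'pos|contact'
python3 -m creep '[{"grip":-1,"tx":0,"ty":0,"tz":0.2,"spin":0},{"grip":-1,"tx":0,"ty":0,"tz":0,"spin":0}]'|grep -E 'pos|contact'
python3 -m creep '[{"grip":-1,"tx":0,"ty":0,"tz":0.2,"spin":0},{"grip":-1,"tx":0,"ty":0,"tz":0,"spin":0}]'|grep -E 'pos|contact'
python3 -m creep '[{"grip":-1,"tx":0,"ty":0,"tz":0.2,"spin":0},{"grip":-1,"tx":0,"ty":0,"tz":0,"spin":0}]'|grep -E 'pos|contact'
```

```text
tool_pos: [0.4261, -0.1105, 0.0029]
contact_force: [-1.6, 0.4, 1.9]
tool_pos: [0.4267, -0.1106, 0.0013]
contact_force: [-0.2, 0.5, -0.0]
tool_pos: [0.4273, -0.1108, -0.0003]
contact_force: [-1.0, -0.2, 0.9]
tool_pos: [0.4275, -0.1108, -0.0013]
contact_force: [-3.3, -0.1, 10.0]
```

```bash

python3 -m creep '[{"grip":-1,"tx":0,"ty":0,"tz":0.2,"spin":0},{"grip":-1,"tx":0,"ty":0,"tz":0,"spin":0},{"grip":-1,"tx":0,"ty":0,"tz":0,"spin":0}]'|grep -E 'pos|contact'
python3 -m creep '[{"grip":-1,"tx":0,"ty":0,"tz":-1.5,"spin":0},{"grip":-1,"tx":0,"ty":0,"tz":-3,"spin":0},{"grip":-1,"tx":0,"ty":0,"tz":-4,"spin":0},{"grip":-1,"tx":0,"ty":0,"tz":-4,"spin":0},{"grip":-1,"tx":0,"ty":0,"tz":-4,"spin":0},{"grip":-1,"tx":0,"ty":0,"tz":-4,"spin":0},{"grip":-1,"tx":0,"ty":0,"tz":0,"spin":0}]'|grep -E 'pos|contact'
python3 - <<'E'
from h import *
marker()
for n in('side','top'):
    p,d=shot(n);W=world(n,d);x,y,z=np.moveaxis(W,-1,0)
    for X in np.arange(.37,.64,.02): print(n,round(X,2),[(lambda s:round(1e3*np.nanmedian(s),1) if s.size else 0)(z[(abs(x-X)<.01)&(abs(y-Y)<.02)&(z<.1)]) for Y in (-.2,-.15,-.05,0,.06)])
p,d=shot('side');b=p[90:270,230:440]
cv2.imwrite('pics/s6.png',cv2.resize(b[:,:,::-1],None,fx=3.3,fy=3.3))
E
```

```text
tool_pos: [0.4276, -0.1108, -0.0014]
contact_force: [-5.4, 2.0, 28.6]
tool_pos: [0.4367, -0.1115, 0.2078]
contact_force: [0.1, -0.0, 0.3]
top 93 [0.44927815 0.11371494 0.01103286] [0.0767841  0.01191608 0.01417887]
side 15 [0.47444311 0.11252682 0.01308689] [0.0201406  0.00863947 0.00681442]
side 0.37 [np.float64(2.2), np.float64(0.7), np.float64(0.7), np.float64(0.6), np.float64(1.2)]
side 0.39 [np.float64(17.9), np.float64(17.4), np.float64(16.7), np.float64(0.7), 0]
side 0.41 [np.float64(20.6), np.float64(20.2), np.float64(19.9), np.float64(17.2), np.float64(22.5)]
side 0.43 [np.float64(19.9), np.float64(20.9), np.float64(20.3), np.float64(19.0), 0]
side 0.45 [np.float64(20.0), np.float64(20.6), np.float64(20.7), 0, np.float64(21.2)]
side 0.47 [np.float64(20.5), np.float64(20.6), np.float64(20.2), np.float64(21.0), np.float64(20.6)]
side 0.49 [np.float64(20.4), np.float64(21.1), np.float64(20.1), np.float64(21.1), np.float64(20.8)]
side 0.51 [np.float64(19.9), np.float64(20.3), np.float64(20.5), np.float64(20.4), np.float64(21.5)]
side 0.53 [np.float64(20.8), np.float64(20.5), np.
[... 902 characters left out ...]
.float64(18.4), np.float64(17.3), np.float64(19.5)]
top 0.49 [0, 0, 0, np.float64(18.1), np.float64(19.0)]
top 0.51 [np.float64(15.8), 0, 0, 0, np.float64(19.0)]
top 0.53 [np.float64(19.3), 0, 0, np.float64(20.2), np.float64(18.6)]
top 0.55 [np.float64(18.4), np.float64(17.4), 0, np.float64(19.2), np.float64(19.4)]
top 0.57 [np.float64(18.9), np.float64(18.6), 0, np.float64(19.3), np.float64(19.4)]
top 0.59 [np.float64(19.2), np.float64(19.3), np.float64(18.6), np.float64(19.6), np.float64(18.9)]
top 0.61 [np.float64(13.1), np.float64(13.6), np.float64(16.4), np.float64(16.1), np.float64(13.8)]
top 0.63 [np.float64(-0.6), np.float64(0.2), np.float64(-1.0), np.float64(-0.0), np.float64(-0.1)]
```

View pics/s6.png

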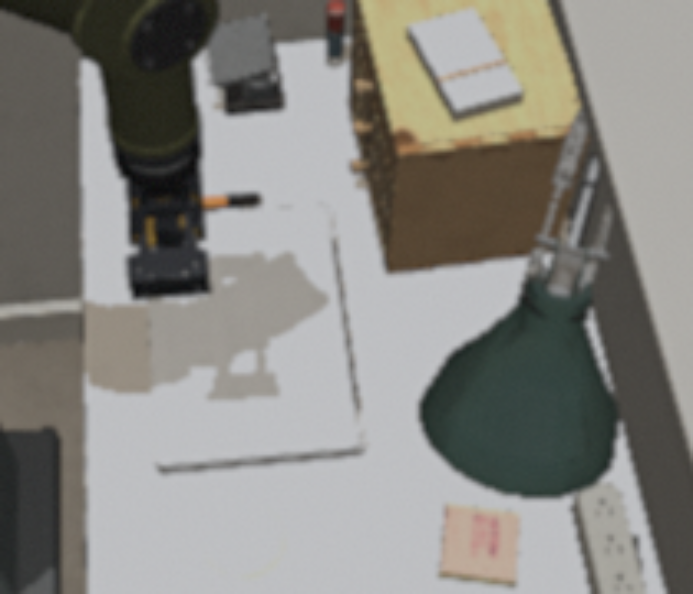

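The lid is flat, at a uniform height of about 20 mm from hinge to front edge. The laptop is unmoved, and the highlighter lies on the desk to its left. Handing in.

```bash
python3 -c "
from h import *;print(workorder.finish_job())"
```

```text
the job is handed in; nothing more can be done
None
```

The job is handed in: the highlighter lies on the desk about 17 mm clear of the laptop's left side, the lid is flat shut and the laptop hasn't moved; no pass/fail verdict came back, and I didn't re-measure the other objects.

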